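Find the check cell that rattles

TASK

One of the three sealed check cells in the hardwood stand has come loose inside. Lift the cells and gently rock or shake them one at a time, side to side along their width, until you feel the one with a piece moving inside (do shake that one too, even if you could guess it), and seat it fully home in the one-slot side block; the two sound cells must end fully home in the stand. No swinging fast, no tipping them right over, no dropping or jamming the cells, and leave the bowl, puck, funnel and scoop where they are.

Things in the scene. Friction and masses are not known exactly. Their poses are not given: they have to be found in the camera images.
- cell_a: sealed flat aluminium check cell, starts in the +y end slot: closed box 28 mm thick (x), 90 mm wide (y), 100 mm tall (z), a cap 5 mm high, 18 mm across on top; about 0.33 kg; origin at the centre of its underside; looks like the others. Inside each is a metal insert of 0.14 kg: snug in two cells, loose in one (any of the three, drawn anew each time)
- cell_b: sealed flat aluminium check cell, starts in the middle slot: closed box 28 mm thick (x), 90 mm wide (y), 100 mm tall (z), a cap 5 mm high, 18 mm across on top; about 0.33 kg; origin at the centre of its underside; looks like the others. The loose one is a small block on the cell's floor that can slide 56 mm in all along the width (y)
- cell_c: sealed flat aluminium check cell, starts in the -y end slot: closed box 28 mm thick (x), 90 mm wide (y), 100 mm tall (z), a cap 5 mm high, 18 mm across on top; about 0.33 kg; origin at the centre of its underside; looks like the others. The loose block slides when rocked over about 20 degrees or shaken along y; held level it stays where it slid
- stand: hardwood stand fixed to the counter, 75 mm (x) by 350 mm (y) by 45 mm high, three slots in a row along its y axis, 110 mm apart; origin at the centre of its underside
- stand_slot1 (a point): centre of the floor of the +y end slot of the stand, 15 mm above the counter; the slot is 31 mm (x) by 93 mm (y), 30 mm deep, its mouth slightly chamfered; axes as the stand. A cell fully home has its underside centre here and stands 70 mm proud of the stand
- stand_slot2 (a point): centre of the floor of the middle slot of the stand, 15 mm above the counter; the slot is 31 mm (x) by 93 mm (y), 30 mm deep, its mouth slightly chamfered; axes as the stand. A cell fully home has its underside centre here and stands 70 mm proud of the stand
- stand_slot3 (a point): centre of the floor of the -y end slot of the stand, 15 mm above the counter; the slot is 31 mm (x) by 93 mm (y), 30 mm deep, its mouth slightly chamfered; axes as the stand. A cell fully home has its underside centre here and stands 70 mm proud of the stand
- side_block: hardwood side block fixed to the counter, 85 mm (x) by 130 mm (y) by 45 mm high, one slot, empty at the start; origin at the centre of its underside
- side_slot (a point): centre of the floor of the side block's slot, 15 mm above the counter; slot 31 mm (x) by 93 mm (y), 30 mm deep, mouth slightly chamfered; axes as the side block. A cell may go in either way round
- bowl: bystander: tan stoneware bowl, 120 mm across, 50 mm high; origin at the centre of its underside
- puck: bystander: blue plastic calibration puck, 60 mm across, 18 mm thick; origin at the centre of its underside
- funnel: bystander: chrome funnel standing mouth down, 90 mm across, 75 mm high; origin at the centre of its mouth
- scoop: bystander: copper scoop with a rounded tip, 200 mm long along its x, 55 mm wide, 30 mm high; origin at the back of its pan, on the counter; handle to -x

How it is judged (in metres and radians):
On the way:
1. the cell with the loose piece is lifted out and rocked or shaken so that its piece slides at least 15 mm off the middle (((distance between core_x_g and cell_a below 0.06 m and height (world z) of cell_a above 0.05 m and (y of core_x_g in the frame of cell_a above 0.015 m or y of core_x_g in the frame of cell_a below -0.015 m)) or (distance between core_x_g and cell_b below 0.06 m and height (world z) of cell_b above 0.05 m and (y of core_x_g in the frame of cell_b above 0.015 m or y of core_x_g in the frame of cell_b below -0.015 m)) or (distance between core_x_g and cell_c below 0.06 m and height (world z) of cell_c above 0.05 m and (y of core_x_g in the frame of cell_c above 0.015 m or y of core_x_g in the frame of cell_c below -0.015 m)))).
At the end, for the whole second after the job is handed in: the cell with the loose piece stands in the side block's slot and the other two stand in slots of the stand: each centred within 6 mm, its underside within 4 mm of the slot's floor, upright within 0.06 rad, at rest ((((horizontal distance between cell_a and side_slot below 0.006 m and z of cell_a in the frame of side_slot below 0.004 m and angle between cell_a's own z axis and vertical below 0.06 rad) and distance between core_x_g and cell_a below 0.06 m) or ((horizontal distance between cell_b and side_slot below 0.006 m and z of cell_b in the frame of side_slot below 0.004 m and angle between cell_b's own z axis and vertical below 0.06 rad) and distance between core_x_g and cell_b below 0.06 m) or ((horizontal distance between cell_c and side_slot below 0.006 m and z of cell_c in the frame of side_slot below 0.004 m and angle between cell_c's own z axis and vertical below 0.06 rad) and distance between core_x_g and cell_c below 0.06 m)) and ((horizontal distance between cell_a and stand_slot1 below 0.006 m and z of cell_a in the frame of stand_slot1 below 0.004 m and angle between cell_a's own z axis and vertical below 0.06 rad) or (horizontal distance between cell_a and stand_slot2 below 0.006 m and z of cell_a in the frame of stand_slot2 below 0.004 m and angle between cell_a's own z axis and vertical below 0.06 rad) or (horizontal distance between cell_a and stand_slot3 below 0.006 m and z of cell_a in the frame of stand_slot3 below 0.004 m and angle between cell_a's own z axis and vertical below 0.06 rad) or (horizontal distance between cell_a and side_slot below 0.006 m and z of cell_a in the frame of side_slot below 0.004 m and angle between cell_a's own z axis and vertical below 0.06 rad)) and ((horizontal distance between cell_b and stand_slot1 below 0.006 m and z of cell_b in the frame of stand_slot1 below 0.004 m and angle between cell_b's own z axis and vertical below 0.06 rad) or (horizontal distance between cell_b and stand_slot2 below 0.006 m and z of cell_b in the frame of stand_slot2 below 0.004 m and angle between cell_b's own z axis and vertical below 0.06 rad) or (horizontal distance between cell_b and stand_slot3 below 0.006 m and z of cell_b in the frame of stand_slot3 below 0.004 m and angle between cell_b's own z axis and vertical below 0.06 rad) or (horizontal distance between cell_b and side_slot below 0.006 m and z of cell_b in the frame of side_slot below 0.004 m and angle between cell_b's own z axis and vertical below 0.06 rad)) and ((horizontal distance between cell_c and stand_slot1 below 0.006 m and z of cell_c in the frame of stand_slot1 below 0.004 m and angle between cell_c's own z axis and vertical below 0.06 rad) or (horizontal distance between cell_c and stand_slot2 below 0.006 m and z of cell_c in the frame of stand_slot2 below 0.004 m and angle between cell_c's own z axis and vertical below 0.06 rad) or (horizontal distance between cell_c and stand_slot3 below 0.006 m and z of cell_c in the frame of stand_slot3 below 0.004 m and angle between cell_c's own z axis and vertical below 0.06 rad) or (horizontal distance between cell_c and side_slot below 0.006 m and z of cell_c in the frame of side_slot below 0.004 m and angle between cell_c's own z axis and vertical below 0.06 rad)) and linear speed of each of cell_a, cell_b, cell_c below 0.02 m/s); the robot touches nothing.
It fails at once if the bowl, puck, funnel or scoop is moved more than 20 mm (distance of any of bowl, puck, funnel, scoop from where it was at the start of the episode above 0.02 m).
It fails at once if a cell is swung faster than 0.8 m/s (linear speed of any of cell_a, cell_b, cell_c above 0.8 m/s).
It fails at once if a cell is pressed or knocked against the stand or the side block with more than 45 N (contact force between any of cell_a, cell_b, cell_c and stand above 45 N or contact force between any of cell_a, cell_b, cell_c and side_block above 45 N).
It fails at once if a cell is dropped on the counter or tipped over more than 1.2 rad (height (world z) of any of cell_a, cell_b, cell_c below 0.01 m or angle between any of cell_a, cell_b, cell_c's own z axis and vertical above 1.2 rad).
It also fails if it takes over 72 s, if anything falls off the work surface, if the arm or the gripper's body presses on something with over 40 N, if the wrist force passes 120 N, or if a joint passes its speed limit or range.

ROBOT

A 6-joint arm with a two-finger parallel gripper is mounted at the origin on the work surface. World frame = base frame: x ahead of the robot, y to its left, z up, the work surface at z = 0. Lengths are in mm, angles in rad, forces in N, time in s.
With the tool pointing down it reaches from about 400 to 825 mm from the base axis. Payload 7 kg.
Tool frame: the origin (TCP) lies at the very end of the fingers, on their centre line; the grasp point (between the pads) lies 19 mm behind it; z points along the fingers, y is the line along which they close (so a half turn about z gives the same grasp; the last joint's range is limited). The gripper opens to 88 mm and grips with 3 to 60 N. Pads are 19 mm wide; open, the fingers measure 130 mm over their backs; the gripper's body (78 mm by 193 mm) begins 47 mm behind the grasp point.
Start: joints at [1.56, 0.359, 0.012, 0, -1.224, -0.288], TCP at [198.711, 645.065, 226.561] pointing down, gripper open.
Joint ranges: [-3.07, 3.07], [-1.43, 2.12], [-1.02, 1.25], [-3.03, 1.67], [-3.05, -0], [-3.03, 3.03]. Speed limits (rad/s): [2.39, 2.39, 3.01, 3.14, 3.14, 3.14].

INTERFACE

Orientations are given as a unit quaternion [x, y, z, w].
In Python, from plant import bot gives the robot as it stands. Calls block until the motion is done:
- bot.move_ptp(position, orientation): joint-space move of the TCP to a pose.
- bot.line_to(position, velocity=150, ori=None): straight line of the TCP; ori=None keeps the orientation; velocity is the mean speed in mm/s.
- bot.move_joints(angles): joint-space move.
- bot.move_gripper(opening, force=None): finger opening in mm; force is the grip in N (None keeps the last); returns when the fingers have stopped.
- bot.pause(seconds).
- bot.solve_ik(position, orientation): joint angles nearest the present ones, or None.
- bot.read_state(): the state.
- bot.camera(name): name is "scene" or "top"; returns the picture (384x512x3 uint8, red, green, blue); there is no depth.
- bot.get_calibration(name): a dict with "fx", "fy", "cx", "cy" (pixels), "distortion" ([k1, k2, p1, p2, k3] as OpenCV has them; the pictures are not rectified), "view" (4x4, takes a point from world to camera coordinates). Camera axes: x right, y up, looking along -z (the intrinsics and any distortion apply to the point x, -y, -z); pixel columns grow to the right and rows downward; lengths in mm; the calibration is good to about 2 mm. A picture is of the moment at which its call begins. get_calibration takes no time and is no camera call.
A pose or a line that the arm cannot do raises bot.Unreachable and nothing moves.
- bot.close_job(): hands the job in; it is judged then, once.
The state is a dict: "t": time; "joint_pos": joint angles; "qvel": joint speeds; "tau": joint torques, N m; "tcp_pos": TCP position; "eef_rot": TCP orientation; "contact_force": force on the tool from outside, world axes, zero at the start; "moment": the same for the moment, N m; "width": finger opening in mm; "finger_force": force on a finger pad.
Only numpy, scipy, OpenCV 4.12 (cv2) and the standard library are available. Lean on these libraries where they do the work, as an engineer would, in place of code of your own. Each camera call takes 0.05 s, during which the arm holds its last target. There are 200 camera calls.

## Working session

There is one attempt and no reset: what is moved stays moved. The work goes in short steps, each a Python script; the robot and the scene stay as the last script left them, time stands still between calls to the robot, and variables do not carry over. Pictures are saved under pics/ and viewed, at most 10 in all, crops included, and the job is handed in when it is done.

```bash
mkdir -p pics; ls
python3 - <<'E'
from plant import bot
import cv2,numpy as np
for n in("scene","top"):
    im=bot.camera(n); cv2.imwrite(f"pics/{n}0.png",im[:,:,::-1]); 
    c=bot.get_calibration(n); print(n,c["fx"],c["fy"],c["cx"],c["cy"],c["distortion"]); print(np.round(c["view"],3).tolist())
s=bot.read_state(); print(s)
E
```

```text
pics
scene 370.51037933009013 370.51037933009013 248.36862456776595 194.49768816292746 [0.02704176 0.         0.         0.         0.        ]
[[0.073, 0.997, -0.008, -33.428], [-0.782, 0.063, 0.62, 464.588], [0.619, -0.039, 0.785, -1184.417], [0.0, 0.0, 0.0, 1.0]]
top 380.9900631553288 380.9900631553288 251.59062376732516 190.11937494238805 [-0.0283493  0.         0.         0.         0.       ]
[[0.002, -1.0, -0.005, -27.758], [0.994, 0.001, 0.106, -601.975], [-0.106, -0.005, 0.994, -951.425], [0.0, 0.0, 0.0, 1.0]]
{'t': 0.1, 'joint_pos': array([ 1.56009801e+00,  3.59315971e-01,  1.11061192e-02, -3.12265731e-04,
       -1.22406899e+00, -2.88101456e-01]), 'qvel': array([-0.00238882, -0.00038947,  0.00094451,  0.00109925, -0.00157968,
       -0.00075547]), 'tau': array([-5.73526868e-04, -5.84163487e+01,  2.93751866e+01,  7.01570034e+00,
        1.01604976e-02, -4.88922694e-05]), 'tcp_pos': array([198.59688633, 644.6514627 , 225.69592405]), 'eef_rot': array([ 9.88852382e-01, -1.48897262e-01, -4.29082589e-05,  7.54432842e-04]), 'contact_force': array([0.72321141, 0.27595668, 1.04169485]), 'moment': array([ 0.00455752, -0.07931608, -0.02478382]), 'finger_force': 0.0, 'width': 87.5690626926839}
```

View pics/top0.png

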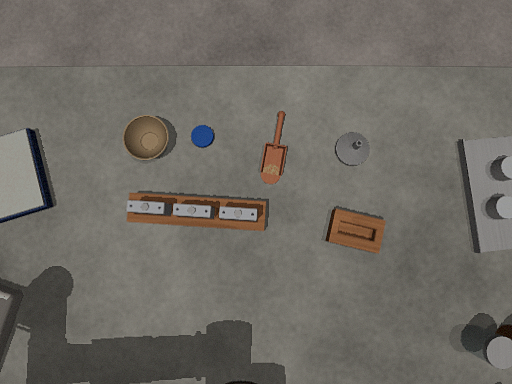

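View pics/scene0.png

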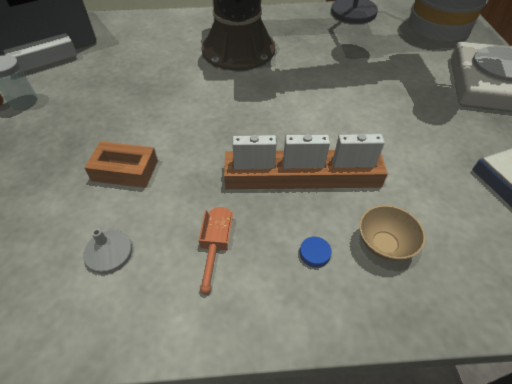

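The top view shows the cells' caps near (145,207), (191,210) and (238,213), and the side block with its slot near (357,230). The scene view shows the same layout with the block at (122,163). Next I'll take precise measurements from the caps and the slot rim.

```bash
cat > h.py <<'E'
from plant import bot
import cv2,numpy as np
def cal(n):
    c=bot.get_calibration(n); K=np.array([[c["fx"],0,c["cx"]],[0,c["fy"],c["cy"]],[0,0,1.]]); return K,np.array(c["distortion"],float),np.array(c["view"])
def cast(n,px,z):
    K,d,V=cal(n); p=cv2.undistortPoints(np.array(px,float).reshape(-1,1,2),K,d)[:,0]
    r=np.c_[p[:,0],-p[:,1],-np.ones(len(p))]@V[:3,:3]; C=-V[:3,:3].T@V[:3,3]
    return C+r*((z-C[2])/r[:,2])[:,None]
def proj(n,P):
    K,d,V=cal(n); q=np.array(P,float)@V[:3,:3].T+V[:3,3]
    return cv2.projectPoints(q*[1,-1,-1],np.zeros(3),np.zeros(3),K,d)[0][:,0]
E
python3 - <<'E'
from h import *
a=cv2.imread("pics/top0.png"); b=cv2.imread("pics/scene0.png")
up=lambda i,x,y,w,h,k:cv2.resize(i[y:y+h,x:x+w],None,fx=k,fy=k,interpolation=cv2.INTER_CUBIC)
m=np.zeros((600,800,3),np.uint8)
t=up(a,120,185,155,50,5);m[:250,:775]=t          # top stand
t=up(a,320,200,70,55,6);m[250:580,:420]=t        # top block
t=up(b,80,135,85,55,4);m[250:470,440:780]=t
cv2.imwrite("pics/m1.png",m)
hsv=cv2.cvtColor(a,cv2.COLOR_BGR2HSV)
w=cv2.inRange(hsv,(0,90,60),(18,255,255)); 
n,l,st,ce=cv2.connectedComponentsWithStats(w)
for i in range(1,n):
    if st[i,4]>300:
        c=max(cv2.findContours((l==i).astype(np.uint8),cv2.RETR_EXTERNAL,2)[0],key=cv2.contourArea)
        r=cv2.minAreaRect(c); print(st[i],r, cast("top",cv2.boxPoints(r),45).round(1).tolist())
# cells: grey bright mask
g=cv2.inRange(hsv,(0,0,130),(180,60,255)); g[:185]=0;g[235:]=0;g[:,:120]=0;g[:,275:]=0
n,l,st,ce=cv2.connectedComponentsWithStats(g)
for i in range(1,n):
    if st[i,4]>80:
        c=max(cv2.findContours((l==i).astype(np.uint8),cv2.RETR_EXTERNAL,2)[0],key=cv2.contourArea)
        r=cv2.minAreaRect(c); print(st[i],r,cast("top",[r[0]],115).round(1),cast("top",cv2.boxPoints(r),115).round(1).tolist())
E
```

```text
[260 111  27  73 961] ((274.9189147949219, 146.98648071289062), (22.522661209106445, 73.32194519042969), 9.462321281433105) [[623.3, -42.8, 45.0], [813.5, -74.2, 45.0], [803.6, -132.1, 45.0], [613.8, -99.4, 45.0]]
[ 123  115   45   45 1266] ((145.00001525878906, 137.00003051757812), (42.42640686035156, 43.84062194824219), 45.0) [[737.8, 329.6, 45.0], [820.6, 251.3, 45.0], [740.1, 170.4, 45.0], [658.8, 248.5, 45.0]]
[ 127  193  139   38 2456] ((196.16815185546875, 210.97787475585938), (137.76084899902344, 30.133108139038086), 3.814074993133545) [[520.4, 290.3, 45.0], [597.1, 287.9, 45.0], [574.1, -63.4, 45.0], [498.2, -58.1, 45.0]]
[ 329  209   57   44 1738] ((356.8674011230469, 230.58352661132812), (52.3912239074707, 34.439918518066406), 12.804265975952148) [[470.9, -217.9, 45.0], [555.3, -238.8, 45.0], [526.0, -367.7, 45.0], [442.0, -345.7, 45.0]]
[124 200  40  14 396] ((143.46018981933594, 206.5973663330078), (39.445770263671875, 11.108673095703125), 3.814074993133545) [[553.8 227.7 115. ]] [[543.7, 275.0, 115.0], [569.9, 274.2, 115.0], [563.9, 180.4, 115.0], [537.8, 181.5, 115.0]]
[173 203  38  14 389] ((191.15440368652344, 210.18638610839844), (37.11848831176758, 11.667587280273438), 5.355824947357178) [[545.6 114.7 115. ]] [[535.9, 159.3, 115.0], [563.3, 157.4, 115.0], [555.2, 70.0, 115.0], [528.0, 72.2, 115.0]]
[219 206  38  15 399] ((237.60345458984375, 213.25865173339844), (37.45351028442383, 11.54332160949707), 4.763641834259033) [[538.5   5.4 115. ]] [[528.6, 50.2, 115.0], [555.6, 48.2, 115.0], [548.5, -39.5, 115.0], [521.5, -37.3, 115.0]]
```

View pics/m1.png

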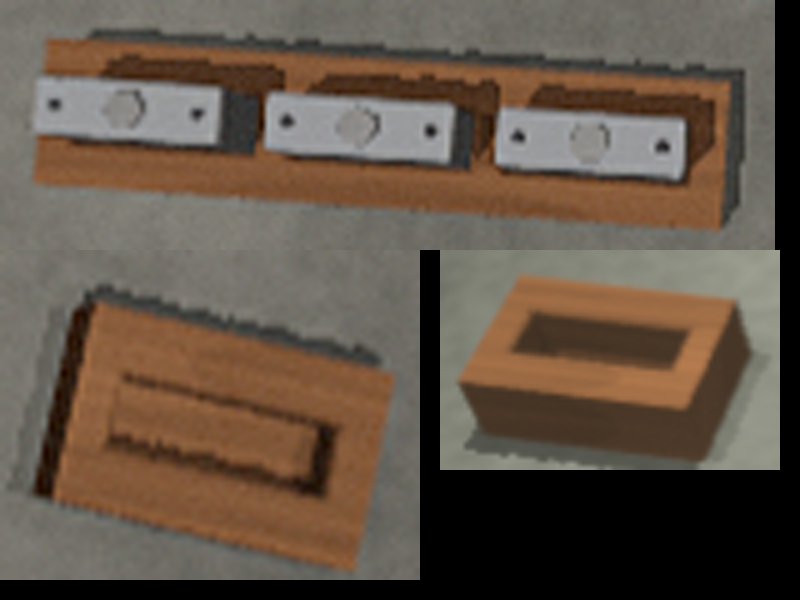

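The crops give cap centres at about (144.6,206.2), (191.2,210.0) and (237.6,213.2). The block's slot mouth is centred at about (356.8,230.4) in the top view. I'll combine both views and then move above cell A.

```bash
cat >> h.py <<'E'
from scipy.spatial.transform import Rotation as R
def ori(yaw,tilt=0,flip=1):   # tool y along cell x (yaw, rad), tilt about that axis
    y=flip*np.array([np.cos(yaw),np.sin(yaw),0]); z=np.array([0,0,-1.]); x=np.cross(y,z)
    r=R.from_matrix(np.c_[x,y,z]); return (R.from_rotvec(tilt*np.array([np.cos(yaw),np.sin(yaw),0]))*r).as_quat()
E
python3 - <<'E'
from h import *
T=lambda p,k,ox,oy,mx,my:[(ox+(x-mx+.5)/k-.5,oy+(y-my+.5)/k-.5) for x,y in p]
caps=T([(125,108),(358,127),(590,143)],5,120,185,0,0)
print("caps",cast("top",caps,120).round(1).tolist())
def rect(P):
    a,b,c,d=P[:,:2]; ctr=P[:,:2].mean(0); v=(a+d-b-c); return ctr.round(1),np.degrees(np.arctan2(-v[0],v[1])).round(2)
# order: corners left->right in view
t=lambda p:cast("top",T(p,6,320,200,0,250),45); s=lambda p:cast("scene",T(p,4,80,135,440,250),45)
for nm,f,p in(("top out",t,[(95,302),(395,375),(355,571),(57,500)]),("top slot",t,[(125,375),(337,428),(325,495),(108,443)]),
  ("sc out",s,[(518,275),(737,300),(690,410),(460,383)]),("sc slot",s,[(530,313),(690,330),(676,370),(512,350)])):
    P=f(p); print(nm,rect(P),P[:,:2].round(0).tolist())
# stand outline top view via crop
P=cast("top",T([(47,40),(733,80),(722,228),(35,184)],5,120,185,0,0),45); print("stand",rect(P),P[:,:2].round(0).tolist())
# scene cap check
b=cv2.imread("pics/scene0.png"); print("scene caps",cast("scene",[(255,138.5),(307.5,138),(359.5,137)],120).round(1).tolist())
for f in(1,-1):
    for p,yaw in(((553,225,215),-.065),((538,5,215),-.065),((500,-290,150),-.222)):
        for ti in(0,.6,-.6):
            q=bot.solve_ik(p,ori(yaw,ti,f)); print(f,p,ti,None if q is None else np.round(q,2))
E
```

```text
caps [[554.4, 223.6, 120.0], [545.7, 113.8, 120.0], [538.5, 5.2, 120.0]]
top out (array([ 498.1, -293.3]), np.float64(-13.52)) [[555.0, -239.0], [524.0, -366.0], [442.0, -346.0], [472.0, -222.0]]
top slot (array([ 498.7, -292.5]), np.float64(-13.73)) [[524.0, -251.0], [502.0, -340.0], [474.0, -334.0], [495.0, -244.0]]
sc out (array([ 500.2, -289.7]), np.float64(166.66)) [[443.0, -345.0], [474.0, -217.0], [556.0, -235.0], [527.0, -361.0]]
sc slot (array([ 500.4, -289.5]), np.float64(166.79)) [[475.0, -333.0], [496.0, -241.0], [526.0, -246.0], [504.0, -338.0]]
stand (array([546.9, 113.4]), np.float64(-3.38)) [[594.0, 286.0], [574.0, -64.0], [499.0, -58.0], [520.0, 290.0]]
scene caps [[544.2, 7.9, 120.0], [551.6, 114.3, 120.0], [557.6, 219.5, 120.0]]
1 (553, 225, 215) 0 [ 0.71  0.24 -0.18  0.   -1.15  2.36]
1 (553, 225, 215) 0.6 [ 0.31  0.2  -0.14 -0.64 -1.08  3.03]
1 (553, 225, 215) -0.6 [ 0.91  0.47 -0.12  0.32 -1.5   2.05]
1 (538, 5, 215) 0 [ 0.37  0.14 -0.31  0.   -1.12  2.7 ]
1 (538, 5, 215) 0.6 [-0.1   0.24 -0.1  -0.62 -1.32 -2.92]
1 (538, 5, 215) -0.6 [ 0.67  0.28 -0.45  0.45 -1.29  2.18]
1 (500, -290, 150) 0 None
1 (500, -290, 150) 0.6 [-0.59  0.46  0.06 -0.56 -1.43 -2.62]
1 (500, -290, 150) -0.6 [ 0.12  0.29 -0.69  0.71 -0.95  2.28]
-1 (553, 225, 215) 0 [ 0.71  0.24 -0.18  0.   -1.15 -0.78]
-1 (553, 225, 215) 0.6 [ 0.31  0.2  -0.14 -0.64 -1.08 -0.11]
-1 (553, 225, 215) -0.6 [ 0.91  0.47 -0.12  0.32 -1.5  -1.09]
-1 (538, 5, 215) 0 [ 0.37  0.14 -0.31  0.   -1.12 -0.44]
-1 (538, 5, 215) 0.6 [-0.1   0.24 -0.1  -0.62 -1.32  0.22]
-1 (538, 5, 215) -0.6 [ 0.67  0.28 -0.45  0.45 -1.29 -0.96]
-1 (500, -290, 150) 0 [-0.19  0.26 -0.31  0.   -1.   -0.03]
-1 (500, -290, 150) 0.6 [-0.59  0.46  0.06 -0.56 -1.43  0.52]
-1 (500, -290, 150) -0.6 [ 0.12  0.29 -0.69  0.71 -0.95 -0.87]
```

```bash
cat >> h.py <<'E'
SY=np.radians(-3.8); S=[np.array([546.6,114])+k*110*np.array([-np.sin(SY),np.cos(SY)]) for k in(1,0,-1)]
O=ori(SY,0,-1); ex=np.array([np.cos(SY),np.sin(SY),0])
def avg(n=8):
    F=[];M=[]
    for _ in range(n):
        s=bot.read_state();F.append(s["contact_force"]);M.append(s["moment"]);bot.pause(.02)
    return np.mean(F,0),np.mean(M,0)
def grab(i,z=66):
    p=S[i]; bot.move_gripper(70); bot.move_ptp([*p,215],O); bot.line_to([*p,z],250)
    bot.pause(.2); f0,_=avg(4); bot.move_gripper(15,force=4); bot.pause(.2); f1,_=avg(4); s=bot.read_state()
    print("t",s["t"],"w",s["width"],"ff",s["finger_force"],"tcp",s["tcp_pos"].round(1),"df",(f1-f0).round(2));
E
python3 - <<'E'
from h import *
grab(0); cv2.imwrite("pics/g1.png",bot.camera("scene")[100:260,180:420,::-1].repeat(3,0).repeat(3,1))
E
```

```text
t 4.6833 w 28.260829781827297 ff 3.9991559833288193 tcp [553.8 223.7  65.9] df [-0.36 -0.12 -0.42]
```

View pics/g1.png

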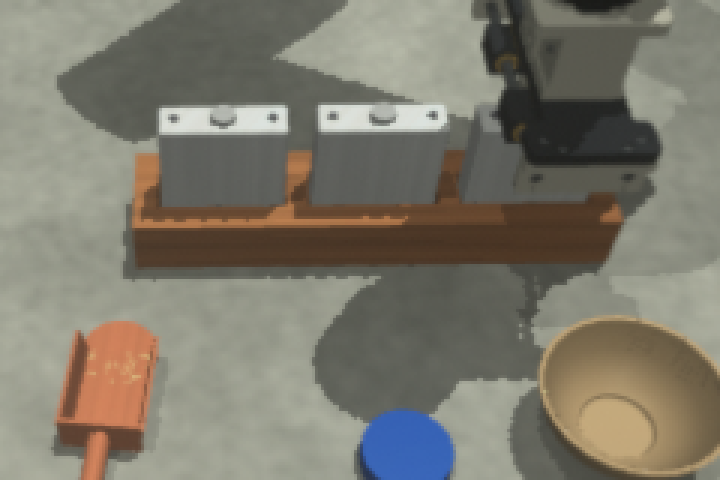

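Cell A, on the right around (520,150) in the crop, is held squarely at width 28.3 mm with no side force. I'll lift it and rock it.

```bash
cat >> h.py <<'E'
def lift(i):
    p=S[i]; bot.move_gripper(15,force=15); bot.line_to([*p,110],150); f,_=avg(4); bot.move_gripper(15,force=50); bot.line_to([*p,215],200)
    print("lifted f",f.round(2))
def rock(i):
    p=S[i]; out=[]
    for a in(.6,-.6,.6):
        bot.line_to([*p,215],150,ori(SY,a,-1)); bot.pause(.35); ft,mt=avg(5)
        bot.line_to([*p,215],150,O); bot.pause(.3); f,m=avg(12); s=bot.read_state()
        out.append(m@ex); print("a",a,"tilt m",(mt@ex).round(3),"level m.ex",(m@ex).round(4),"F",f.round(2),"t",round(s["t"],2),"w",round(s["width"],2))
    return out
E
python3 - <<'E'
from h import *
lift(0); rock(0)
E
```

```text
lifted f [-0.02 -0.37 -4.2 ]
a 0.6 tilt m -2.581 level m.ex 0.0794 F [-0.22  0.11 -3.5 ] t 8.8 w 27.85
a -0.6 tilt m 2.696 level m.ex 0.0805 F [ 0.03  0.15 -3.3 ] t 11.23 w 27.74
a 0.6 tilt m -2.559 level m.ex 0.0804 F [-0.22 -0.15 -3.68] t 13.68 w 27.94
```

Cell A's moment reads the same level after each rock, within 0.001 N·m, so it is sound. I'll put it back and do B.

```bash
cat >> h.py <<'E'
def insert(p,o,zend=66.3,z0=101,stop=8,step=4,v=50):
    bot.line_to([*p,z0],200,o); bot.pause(.15); fb,_=avg(4); z=z0
    while z>zend:
        z=max(zend,z-step); bot.line_to([*p,z],v,o); f,_=avg(2); d=f-fb
        if np.abs(d).max()>stop: print("contact z",z,d.round(1)); return False,z,d
    s=bot.read_state(); print("in",s["tcp_pos"].round(1),d.round(2),"t",round(s["t"],2)); return True,z,d
def release(p):
    bot.move_gripper(15,force=8); bot.move_gripper(70); bot.line_to([*p,215],250)
E
python3 - <<'E'
from h import *
ok,z,d=insert(S[0],O)
if ok or z<68: release(S[0]); grab(1); lift(1); rock(1)
E
```

```text
in [553.8 223.7  66.2] [ 0.45  0.21 -0.45] t 17.17
t 21.775 w 28.024311544505455 ff 3.999445326626301 tcp [546.3 113.9  65.8] df [-1.2  -0.18  0.08]
lifted f [-0.05 -0.22 -3.88]
a 0.6 tilt m -2.566 level m.ex 0.1297 F [ 0.1  -0.16 -3.65] t 25.82 w 27.72
a -0.6 tilt m 2.691 level m.ex 0.0597 F [ 0.11  0.25 -3.6 ] t 28.26 w 27.56
a 0.6 tilt m -2.555 level m.ex 0.1172 F [-0.08 -0.01 -3.8 ] t 30.69 w 27.83
```

Cell B's level moment swings by about 0.06–0.07 N·m with rock direction, so B is the loose one. I'll carry it over the side block and look.

Run:
```python
from h import *
BY=np.radians(-13.4); p=[499.2,-291.5]; o=ori(BY,0,-1)
bot.line_to([*p,215],220,o); bot.line_to([*p,106],150,o); bot.pause(.3)
a=bot.camera("top");b=bot.camera("scene"); cv2.imwrite("pics/ht.png",a[:,:,::-1]);cv2.imwrite("pics/hs.png",b[:,:,::-1])
up=lambda i,x,y,w,h,k:cv2.resize(i[y:y+h,x:x+w,::-1],None,fx=k,fy=k,interpolation=cv2.INTER_CUBIC)
m=np.zeros((600,800,3),np.uint8); m[:330,:420]=up(a,320,200,70,55,6); m[:400,430:800]=up(b,80,120,74,80,5); cv2.imwrite("pics/m2.png",m)
s=bot.read_state();print(s["t"],s["tcp_pos"],s["width"])
```

```text
33.975 [ 499.34592192 -291.53674805  106.41010874] 27.8853060253336
```

View pics/m2.png

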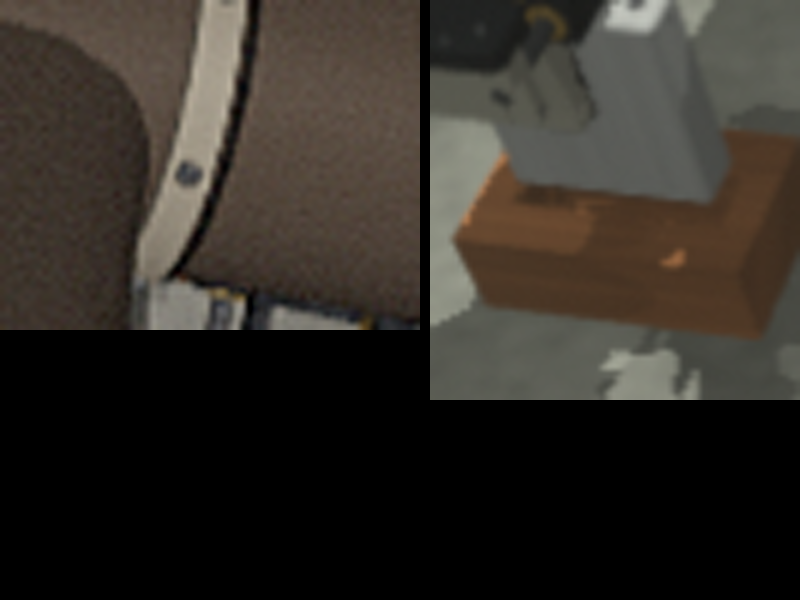

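Run:
```python
from h import *
BY=np.radians(-13.4); x=np.array([np.cos(BY),np.sin(BY)]);y=np.array([-x[1],x[0]]); c=np.array([499.3,-291.5])
e=[*(c+14*x-45*y),55.5],[*(c+14*x+45*y),55.5],[*(c-14*x+45*y),55.5]
print("pred crop px",((proj("scene",e)-[80,120]+.5)*5+[430,0]).round(1).tolist())
px=[(80+(X-430+.5)/5-.5,120+(Y+.5)/5-.5) for X,Y in((514,178),(717,202))]
P=cast("scene",px,55.5)[:,:2]; print(P.round(1)); 
for q in P: print("off x,y",((q-c)@x).round(1),((q-c)@y).round(1))
# block top outline predicted from estimate in the first scene picture crop (m1): outline & slot corners
for hx,hy in((42.5,65),(15.5,46.5)):
    print([((proj("scene",[[*(c+a*hx*x+b*hy*y),45]])[0]-[80,135]+.5)*4+[440,250]).round(0).tolist() for a,b in((-1,-1),(-1,1),(1,1),(1,-1))])
    print([((proj("top",[[*(c+a*hx*x+b*hy*y),45]])[0]-[320,200]+.5)*6+[0,250]).round(0).tolist() for a,b in((1,1),(1,-1),(-1,-1),(-1,1))])
# stand outline/slot-cells, scene: cell B top-face +x corners predicted
e=[[*(S[1]+a*14*ex[:2]+b*45*np.array([-ex[1],ex[0]])),115] for a,b in((1,-1),(1,1),(-1,1),(-1,-1))]
print("B top scene",proj("scene",e).round(1).tolist(),"top",proj("top",e).round(1).tolist())
b=cv2.imread("pics/scene0.png"); cv2.imwrite("pics/m3.png",np.vstack([cv2.resize(b[120:200,220:395],None,fx=4.5,fy=4.5,interpolation=cv2.INTER_CUBIC)]))
```

```text
pred crop px [[511.7, 181.7], [708.9, 204.8], [730.7, 159.4]]
[[ 500.6 -337.7]
 [ 522.3 -247.4]]
off x,y 11.9 -44.6
off x,y 12.1 48.2
[[519.0, 275.0], [736.0, 299.0], [685.0, 410.0], [455.0, 382.0]]
[[92.0, 300.0], [393.0, 372.0], [353.0, 570.0], [49.0, 497.0]]
[[531.0, 311.0], [689.0, 329.0], [670.0, 369.0], [508.0, 350.0]]
[[122.0, 373.0], [337.0, 424.0], [322.0, 496.0], [106.0, 445.0]]
B top scene [[285.1, 143.2], [329.6, 142.7], [327.7, 133.2], [284.2, 133.7]] top [[211.0, 205.1], [173.0, 202.5], [171.9, 214.4], [210.0, 217.0]]
```

View pics/m3.png

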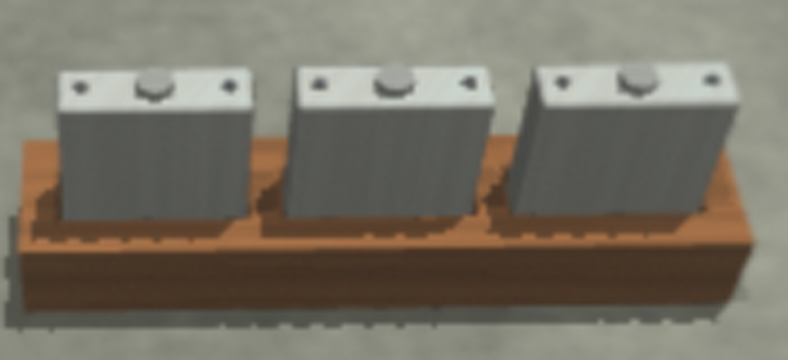

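The picture shows the cell over the slot, its front lower edge running from (514,178) to (717,202), close to prediction. I'll try a gentle, force-watched entry with a reduced grip.

```bash
cat >> h.py <<'E'
BY=np.radians(-13.4); bx=np.array([np.cos(BY),np.sin(BY)]); by=np.array([-bx[1],bx[0]]); OB=ori(BY,0,-1)
def tryin(p,o=OB,stop=5):
    bot.line_to([*p,101],150,o); bot.pause(.15); fb,mb=avg(5); z=101
    while z>66.3:
        z=max(66.3,z-(1 if z>88 else 3)); bot.line_to([*p,z],50,o); f,m=avg(2); d=f-fb
        if np.abs(d).max()>stop:
            print("contact z",z,"fx,fy,fz",(d[:2]@bx).round(1),(d[:2]@by).round(1),d[2].round(1),"m",((m-mb)[:2]@bx).round(2),((m-mb)[:2]@by).round(2),"t",bot.read_state()["t"]); return False,z
    s=bot.read_state(); print("in",s["tcp_pos"].round(1),d.round(2),"t",round(s["t"],2)); return True,z
E
python3 - <<'E'
from h import *
bot.move_gripper(15,force=25)
p=np.array([499.2,-291.5])+.5*bx; print(tryin(p)); print(bot.read_state()["tcp_pos"])
E
```

```text
contact z 95 fx,fy,fz -2.8 1.7 9.2 m 0.54 1.17 t 36.375
(False, 95)
[ 499.74247567 -291.70421892   95.74174421]
```

```bash
cat >> h.py <<'E'
def search(p0,offs,fb,o=OB,z0=97.5):
    for ox,oy in offs:
        p=p0+ox*bx+oy*by; bot.line_to([*p,z0],60,o); z=z0; bot.pause(.05)
        while z>91:
            z-=1; bot.line_to([*p,z],60,o); bot.pause(.04); f,m=avg(2); d=f-fb
            if d[2]>6 or np.abs(d).max()>8: break
        s=bot.read_state(); a=s["tcp_pos"]
        print(ox,oy,"z",z,"act",a[2].round(2),"f",(d[:2]@bx).round(1),(d[:2]@by).round(1),d[2].round(1),"m",(m[:2]@bx).round(2),(m[:2]@by).round(2),"t",round(s["t"],2))
        if z<=91.5: return p
    bot.line_to([*p,z0],60,o)
E
python3 - <<'E'
from h import *
p0=np.array([499.2,-291.5])+.5*bx
bot.line_to([*p0,99],60,OB); bot.pause(.15); fb,mb=avg(5); print(fb,(mb[:2]@bx).round(2),(mb[:2]@by).round(2))
print(search(p0,[(-1,1),(1,0),(-1,-1.2),(1,1.5)],fb))
E
```

```text
[-0.47517495  0.30838424 -3.35920198] 0.13 -0.04
-1 1 z 94.5 act 95.43 f -1.8 -2.2 8.5 m -0.07 0.82 t 38.13
1 0 z 95.5 act 95.91 f -1.4 1.0 7.0 m 0.64 0.83 t 39.08
-1 -1.2 z 90.5 act 90.44 f 0.5 -0.2 0.4 m 0.16 -0.05 t 41.66
[ 498.43551458 -292.5514571 ]
```

It entered at offset (-1,-1.2). I'll seat it, release and check.

Run:
```python
from h import *
p=np.array([499.2,-291.5])+.5*bx-bx-1.2*by; z=90.5; fb,_=avg(4)
while z>66.2:
    z=max(66.2,z-3); bot.line_to([*p,z],60,OB); f,_=avg(3); d=f-fb
    if np.abs(d).max()>8: break
s=bot.read_state(); print(z,s["tcp_pos"].round(2),d.round(1),s["t"])
if z<69:
    bot.move_gripper(15,force=5); bot.pause(.1); bot.move_gripper(70); bot.line_to([*p,200],250)
    bot.move_joints([1.2,.1,-.2,0,-1.2,-.4]); 
    a=bot.camera("top");b=bot.camera("scene"); cv2.imwrite("pics/ft.png",a[:,:,::-1]);cv2.imwrite("pics/fs.png",b[:,:,::-1])
    up=lambda i,x,y,w,h,k:cv2.resize(i[y:y+h,x:x+w,::-1],None,fx=k,fy=k,interpolation=cv2.INTER_CUBIC)
    m=np.zeros((600,780,3),np.uint8); m[:220,:280]=up(a,320,200,70,55,4); m[:220,300:640]=up(b,80,120,85,55,4); m[230:590,:780]=up(b,210,120,195,90,4); cv2.imwrite("pics/m4.png",m)
    print(bot.read_state()["t"])
```

```text
66.2 [ 498.43 -292.54   66.21] [ 0.4 -0.6  0. ] 44.425
48.9917
```

View pics/m4.png

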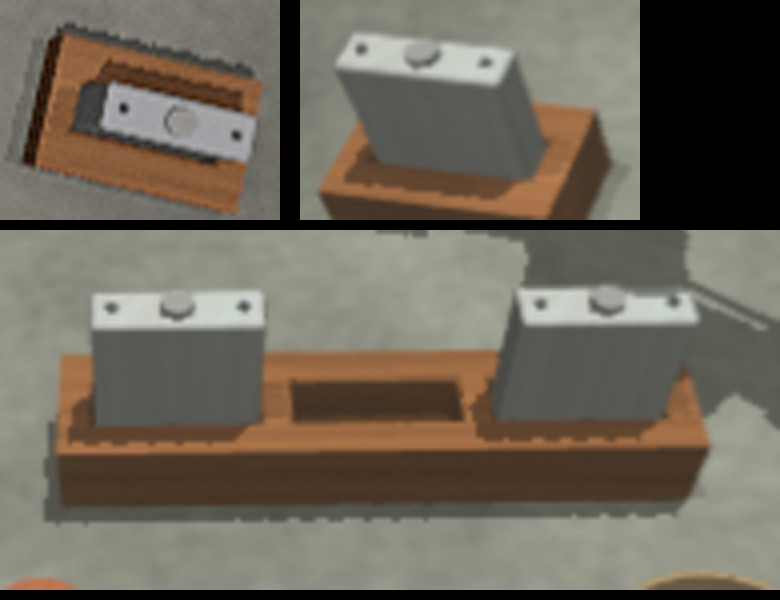

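A and C stand home in the stand and B stands in the block. I'll check B's height numerically against its projected seated top corners before handing in.

Run:
```python
from h import *
c=np.array([498.43,-292.54])
e=lambda z:[[*(c+a*14*bx+b*45*by),z] for a,b in((1,-1),(1,1),(-1,1),(-1,-1))]
for z in(115,119): print(z,((proj("scene",e(z))-[80,120]+.5)*4+[300,0]).round(0).tolist(),"cap",((proj("top",[[*c,z]])-[320,200]+.5)*4).round(0).tolist())
b=cv2.imread("pics/fs.png"); a0=cv2.imread("pics/scene0.png")
g=lambda i,x,y,w,h:[(cv2.minAreaRect(cv2.findNonZero(cv2.inRange(cv2.cvtColor(i[y:y+h,x:x+w],cv2.COLOR_BGR2HSV),(0,0,185),(180,40,255)))))]
print("A before/after",g(a0,330,125,60,30),g(b,330,125,60,30))
print("C",g(a0,228,125,52,30),g(b,228,125,52,30))
```

```text
115 [[325.0, 63.0], [492.0, 82.0], [511.0, 45.0], [348.0, 27.0]] cap [[182.0, 124.0]]
119 [[322.0, 58.0], [490.0, 76.0], [509.0, 40.0], [345.0, 22.0]] cap [[184.0, 124.0]]
A before/after [((31.50443458557129, 13.115215301513672), (7.878790855407715, 42.81449890136719), 87.79740142822266)] [((31.5, 13.5), (43.0, 7.0), 0.0)]
C [((26.5, 14.0), (8.0, 41.0), 90.0)] [((26.5, 14.0), (8.0, 41.0), 90.0)]
```

```bash
python3 -c "
from plant import bot
print(bot.close_job())"
```

```text
the job is handed in; nothing more can be done
None
```

I handed the job in at about 49 s: rocking showed cell_b is the loose one, and it is now seated in the side block. cell_a rocked sound and went back in its slot, and cell_c was left in its slot without being shaken, because cell_b had already been found; I don't have the judge's verdict.

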